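Clear the scanner's gasket and lower its cover

TASK

Get the desk scanner ready for a measurement: move the bracket and the steel collar from the front edge of the bed back until both stand wholly inside the black gasket frame, without the cover being lowered yet. Then lower the hinged cover gently onto its stop by guiding its handle bar all the way down, never letting it drop. Do not disturb the gauge stand, the bottle or the case.

Things in the scene. Friction and masses are not known exactly. Their poses are not given: they have to be found in the camera images.
- scanner: Desk scanner for machined parts, fixed: grey base 240 (x) x 260 (y) x 55 mm high with a level flat bed on top. Origin: centre of its underside, on the table; x points from its front (robot side) to its hinge side, z up. The bed from x = -120 to -60 mm is an open apron in front of the gasket.
- gasket (a point): Middle of the front strip of the flat black rubber gasket frame printed on the bed (no height), at (-55, 0, 55) mm in the scanner's frame, same axes. Strips are 10 mm wide; inner edges of the frame at scanner x = -50 and +75.5, y = +-110 mm. The closed cover's walls stand on it, the front wall at x = -62 to -58 mm.
- cover (a joint): Angle of the blue hinged cover (rad): 0 = closed, down on its stop; grows as it opens; back stop at 1.5. A shell 152 mm deep, 240 wide, 60 high, walls 4 mm, open underneath, 0.7 kg. Its hinge friction (0.15 N m) holds it only when nearly upright (above about 0.95 rad); lower down it falls shut hard unless supported all the way.
- cover_hinge (a point): Middle of the cover's hinge axis, at (90, 0, 55) mm in the scanner's frame; the axis runs along the scanner's y.
- cover_bar (a point): Middle of the cover's steel handle bar: 12 mm round, 110 mm long, parallel to the hinge, a post at each end; when closed, 36 mm in front of the cover's front wall and 15 mm above its top. In the cover's frame (origin on the hinge, axes as the scanner's when closed) at (-190, 0, 75) mm: 204 mm from the hinge axis. Fingers fit on both sides.
- bracket: Loose aluminium bracket, an open-topped square box 40 x 40 x 35 mm high, walls 3 mm, about 90 g, standing on the bed. Origin: centre of its underside; z up.
- collar: Loose steel collar (thick ring) lying flat on the bed: outside 46 mm, hole 26 mm, 22 mm high, about 200 g. Origin: centre of its underside; z up.
- stand: Bystander: loose gauge stand beside the scanner, blue foot 90 x 80 x 22 mm, steel column 22 mm thick up to 260 mm, a black clamp block 34 mm at height 200 mm with a thin pin of 50 mm to its +x. Origin: centre of its underside.
- oil: Bystander: loose white bottle, 48 mm in diameter, 120 mm high, beside the scanner. Origin: centre of its underside.
- case: Bystander: loose black instrument case 70 x 120 x 30 mm high in front of the scanner. Origin: centre of its underside.
- bracket_c0 (a point): Lower corner of the bracket (-x -y corner of its footprint).
- bracket_c1 (a point): Lower corner of the bracket (-x +y corner of its footprint).
- bracket_c2 (a point): Lower corner of the bracket (+x -y corner of its footprint).
- bracket_c3 (a point): Lower corner of the bracket (+x +y corner of its footprint).
Things that resemble listed ones, but are neither listed nor needed, are in the scene too. Of the things shaped like the collar, the steel one is meant. There is more than one size of the bracket; the one meant has the size given above.

How it is judged:
On the way, in this order (a step that is already met when the one before it is completed fails the run):
1. bracket and collar both stand wholly inside the gasket frame while the cover is still up (above 0.7 rad) (x of bracket_c0 in the frame of scanner between -0.052 and 0.0775 m and y of bracket_c0 in the frame of scanner between -0.112 and 0.112 m and x of bracket_c1 in the frame of scanner between -0.052 and 0.0775 m and y of bracket_c1 in the frame of scanner between -0.112 and 0.112 m and x of bracket_c2 in the frame of scanner between -0.052 and 0.0775 m and y of bracket_c2 in the frame of scanner between -0.112 and 0.112 m and x of bracket_c3 in the frame of scanner between -0.052 and 0.0775 m and y of bracket_c3 in the frame of scanner between -0.112 and 0.112 m and x of collar in the frame of scanner between -0.029 and 0.0545 m and y of collar in the frame of scanner between -0.089 and 0.089 m and z of bracket in the frame of scanner between 0.05 and 0.06 m and z of collar in the frame of scanner between 0.05 and 0.06 m and angle between each of bracket, collar's own z axis and vertical below 0.1 rad and linear speed of each of bracket, collar below 0.02 m/s and value of joint cover above 0.7 rad), for 0.2 s.
2. the cover is down on its stop (value of joint cover below 0.03 rad), for 0.2 s.
At the end, for the whole second after the job is handed in: The cover is down on its stop (within 0.03 rad); bracket and collar stand upright and at rest on the bed, wholly inside the inner edges of the gasket frame (2 mm tolerance) (value of joint cover below 0.03 rad and x of bracket_c0 in the frame of scanner between -0.052 and 0.0775 m and y of bracket_c0 in the frame of scanner between -0.112 and 0.112 m and x of bracket_c1 in the frame of scanner between -0.052 and 0.0775 m and y of bracket_c1 in the frame of scanner between -0.112 and 0.112 m and x of bracket_c2 in the frame of scanner between -0.052 and 0.0775 m and y of bracket_c2 in the frame of scanner between -0.112 and 0.112 m and x of bracket_c3 in the frame of scanner between -0.052 and 0.0775 m and y of bracket_c3 in the frame of scanner between -0.112 and 0.112 m and x of collar in the frame of scanner between -0.029 and 0.0545 m and y of collar in the frame of scanner between -0.089 and 0.089 m and z of bracket in the frame of scanner between 0.05 and 0.06 m and z of collar in the frame of scanner between 0.05 and 0.06 m and angle between each of bracket, collar's own z axis and vertical below 0.1 rad and linear speed of each of bracket, collar below 0.02 m/s); the robot touches nothing.
It fails at once if the cover drops or is slammed down (closes faster than 1.5 rad/s) (velocity of joint cover below -1.5 rad/s).
It fails at once if the gauge stand is shifted by more than 25 mm or tipped (distance of stand from where it was at the start of the episode above 0.025 m or angle between stand's own z axis and vertical above 0.35 rad).
It fails at once if the bottle is shifted by more than 25 mm or tipped (distance of oil from where it was at the start of the episode above 0.025 m or angle between oil's own z axis and vertical above 0.35 rad).
It fails at once if the case is shifted by more than 25 mm or tipped (distance of case from where it was at the start of the episode above 0.025 m or angle between case's own z axis and vertical above 0.35 rad).
It also fails if it takes over 72 s, if anything falls off the work surface, if the arm or the gripper's body presses on something with over 40 N, if the wrist force passes 120 N, or if a joint passes its speed limit or range.

ROBOT

A 6-joint arm with a two-finger parallel gripper is mounted at the origin on the work surface. World frame = base frame: x ahead of the robot, y to its left, z up, the work surface at z = 0. Lengths are in m, angles in rad, forces in N, time in s.
With the tool pointing down it reaches from about 0.25 to 0.775 m from the base axis. Payload 4 kg.
Tool frame: the origin (TCP) lies at the very end of the fingers, on their centre line; the grasp point (between the pads) lies 19 mm behind it (r.tcp_to_grasp is the z of the grasp point in the tool frame, in m); z points along the fingers, y is the line along which they close (so a half turn about z gives the same grasp; the last joint's range is limited). The gripper opens to 85 mm and grips with 20 to 120 N. Pads are 22 mm wide; open, the fingers measure 114 mm over their backs; the gripper's body (76 mm by 85 mm) begins 54 mm behind the grasp point. The pads swing forward as they close: fully open they stand 13 mm farther back than shut.
Start: joints at [1.157, 0.087, 1.371, -0, 1.684, -0.103], TCP at [0.168, 0.524, 0.231] pointing down, gripper open.
Joint ranges: [-3.1, 3.1], [-0.76, 2.03], [0.27, 2.55], [-1.08, 4.22], [0.17, 2.65], [-2.57, 2.57]. Speed limits (rad/s): [2.79, 2.79, 3.14, 3.14, 3.14, 3.14].

INTERFACE

Orientations are given as a 3x3 rotation matrix whose columns are the frame's x, y, z axes.
In Python, from workcell import readout, get_image, camera_info, r gives the robot as it stands. The module is installed in compiled form; this text tells all that it offers.
- The arm moves only by the shell command python3 -m handwheel 'ROWS'. ROWS is JSON, a list of rows, each an object with "linear": the shift along the world's x, y, z in cm, a list of three; "turn": the turn, a rotation vector about the world's x, y, z in rad, a list of three; "fingers": the opening, from 0 (shut) to 1 (fully open). In form: [{"linear": [dx, dy, dz], "turn": [wx, wy, wz], "fingers": fingers}, ...]. A call has exactly 8 rows; each row shifts and turns the commanded pose from where the row before left it; what a row does not reach is not made up. A row lasts 1/10 s, in which the tool goes at most 50 mm and 8.59 degrees, less where a joint would pass 70% of its speed; a pose out of reach is approached as far as the arm can. A call is refused whole if a number of a shift passes 5 or a number of a turn 0.15, either way. A call with a gripper value outside its range is refused whole. The fingers move at their own pace and stop on an object; the grip force is fixed at half the most. Time passes only in rows, so rows that do not move let the fingers close, or fill a call up. It gives the time, the measured TCP pose, the force, the opening and the grip force at its end, in the units of the state.
- readout.read_state(): the state, without advancing time (a new reading comes with each control period).
- get_image(name): name is "scene" or "top" or "wrist"; returns (picture, depth): 420x560x3 uint8, red, green, blue; 420x560 float32, m along the optical axis (not along the pixel's ray), 0 where there is no reading.
- camera_info(name): a dict with "fov_y" (degrees; the focal length in pixels is half the picture's height over the tangent of half this angle, whatever the lens; pixels are square), "cx", "cy" (the principal point, pixels), "R" (3x3) and "t" (3): a world point X has camera coordinates R X + t. Camera axes: x right, y down, z forward; pixel columns grow to the right and rows downward; lengths in m; the calibration is good to about 2 mm. A picture is of the moment at which its call begins: read the wrist's pose just before it. camera_info takes no time and is no camera call; for the wrist camera it gives the pose at the moment of the call.
- r.hand_in(): hands the job in; it is judged then, once.
The state is a dict: "clock": time; "joint_pos": joint angles; "qd": joint speeds; "joint_torque": joint torques, N m; "position": TCP position; "ee_rot": TCP orientation; "ft_force": force on the tool from outside, world axes, zero at the start; "torque": the same for the moment, N m; "finger_gap": finger opening in m; "grasp_force": force on a finger pad.
Only numpy, scipy, OpenCV 4.12 (cv2) and the standard library are available. Lean on these libraries where they do the work, as an engineer would, in place of code of your own. Each camera call takes 0.05 s, during which the arm holds its last target. There are 200 camera calls.

## Working session

There is one attempt and no reset: what is moved stays moved. The work goes in short steps, Python scripts to look and compute and a shell command to move; the robot and the scene stay as the last step left them, time stands still between calls to the robot, and variables do not carry over. Pictures are saved under pics/ and viewed, at most 10 in all, crops included, and the job is handed in when it is done.

```bash
mkdir -p pics; cat > h.py <<'E'
import numpy as np, cv2
from workcell import readout, get_image, camera_info, r
def grab(n):
    im,d=get_image(n); return im,d,camera_info(n)
def foc(im,c): return im.shape[0]/2/np.tan(np.radians(c['fov_y'])/2)
def cloud(im,d,c):
    f=foc(im,c); v,u=np.mgrid[:im.shape[0],:im.shape[1]]
    P=np.stack([(u-c['cx'])/f*d,(v-c['cy'])/f*d,d],-1)
    return (P-np.array(c['t']))@np.array(c['R'])
def ray(u,v,z,c,im):
    f=foc(im,c); R=np.array(c['R']); o=-R.T@np.array(c['t'])
    d=R.T@np.array([(u-c['cx'])/f,(v-c['cy'])/f,1]); return o+d*(z-o[2])/d[2]
E
python3 - <<'E'
from h import *
for n in('scene','top'):
    im,d,c=grab(n); cv2.imwrite(f'pics/{n}0.png',im[...,::-1]); np.savez(f'{n}0.npz',im=im,d=d,**{k:np.array(v) for k,v in c.items()})
    print(n,c)
print(readout.read_state())
E
```

```text
scene {'fov_y': 52.627959838332394, 'cx': 276.95563635572347, 'cy': 205.44045792724822, 'R': array([[ 0.09159006,  0.99574353,  0.01029927],
       [ 0.85781127, -0.0736416 , -0.50866171],
       [-0.50573816,  0.05542318, -0.86090486]]), 't': array([-0.08292439, -0.41702518,  1.17088252])}
top {'fov_y': 55.174048405355386, 'cx': 276.5374301679041, 'cy': 212.03470087990146, 'R': array([[ 0.02083741, -0.9997821 ,  0.0012475 ],
       [-0.98616136, -0.02075876, -0.1644836 ],
       [ 0.16447365,  0.00219717, -0.98637903]]), 't': array([0.01573384, 0.57719927, 0.79138827])}
{'clock': 0.1, 'joint_pos': array([ 1.15687943e+00,  8.78931853e-02,  1.37216463e+00, -9.16220485e-06,
        1.68359308e+00, -1.03087075e-01]), 'qd': array([ 1.42232771e-03, -1.88504447e-03, -1.41185212e-03,  7.31177550e-04,
       -7.43750838e-04, -1.32106856e-05]), 'joint_torque': array([ 2.72713078e-03, -3.53015757e+01, -3.14218247e+01, -1.16375863e-04,
        7.91392144e-03,  3.34624394e-05]), 'position': array([0.16802895, 0.52321515, 0.23021836]), 'ee_rot': array([[-9.52079701e-01,  3.05848936e-01, -8.19484525e-04],
       [ 3.05849966e-01,  9.52077850e-01, -1.88808513e-03],
       [ 2.02744237e-04, -2.04824684e-03, -9.99997882e-01]]), 'ft_force': array([-0.06923948, -0.15994302,  0.13805266]), 'torque': array([ 0.02874089, -0.02239353,  0.01593518]), 'grasp_force': 0.0, 'finger_gap': 0.08561176808188808}
```

View pics/scene0.png

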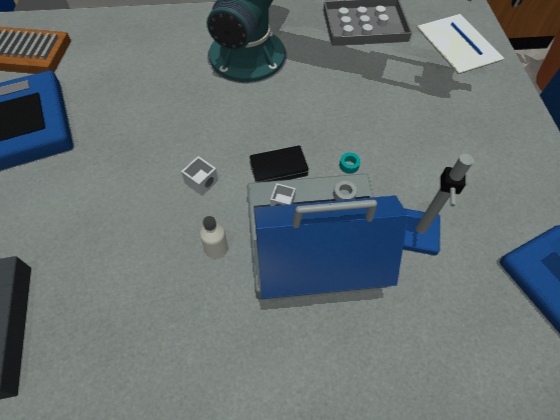

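View pics/top0.png

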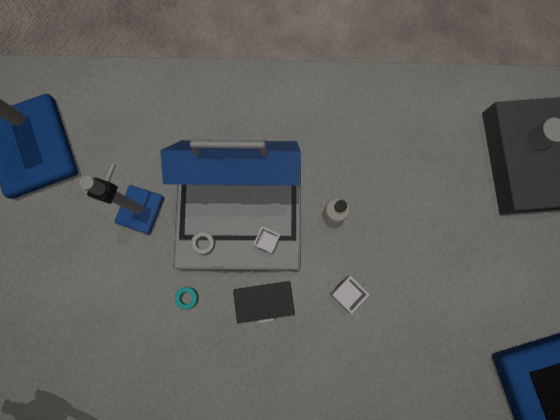

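The scene view shows the robot at the top. Top view:
- **Bracket candidates:** small box on the bed apron (267,240), and a larger box on the table (350,294).
- **Collar candidates:** steel ring on the bed (203,243), and a teal ring on the table (186,298).

I choose the two on the bed and will check them in a close crop. The cover is up, with its bar at about (228,146). The stand is at (120,200), the bottle at (337,210) and the case at (264,302).

```bash
python3 - <<'E'
from h import *
z=np.load('top0.npz');im,d=z['im'],z['d'];c={k:z[k] for k in('fov_y','cx','cy','R','t')}
P=cloud(im,d,c)
cv2.imwrite('pics/crop.png',cv2.resize(im[130:330,80:380],None,fx=2.6,fy=2.6,interpolation=cv2.INTER_CUBIC)[...,::-1])
hsv=cv2.cvtColor(im,cv2.COLOR_RGB2HSV)
win=np.zeros(d.shape,bool);win[180:275,165:305]=1
bed=win&(abs(P[...,2]-.055)<.006)
rect=lambda m:cv2.minAreaRect(P[m][:,:2].astype(np.float32)*1000)
print('bed',bed.sum(),np.median(P[bed][:,2]),rect(bed))
x=P[bed];print(np.percentile(x[:,:2],[0,1,50,99,100],axis=0))
g=bed&(im.max(2)<45);print('gasket',g.sum(),rect(g),np.median(im[bed],axis=0))
def top(name,v0,v1,u0,u1,lo,hi):
    m=np.zeros(d.shape,bool);m[v0:v1,u0:u1]=1;m&=(P[...,2]>lo)&(P[...,2]<hi)
    print(name,m.sum(),rect(m),P[m].mean(0)*1000,np.percentile(P[m][:,2],[5,50,95]))
top('bracket',222,258,250,284,.082,.1)
top('collar',228,258,188,218,.069,.085)
top('case',275,328,228,300,.02,.04)
top('teal',284,314,172,200,.01,.05)
top('bottle',190,230,320,352,.05,.14)
top('bigbox',270,316,330,372,.02,.06)
top('stand',160,240,75,170,.1,.3)
top('foot',180,240,110,166,.014,.03)
m=(P[...,2]>.1);m[:130]=0;m[195:]=0;m[:,:160]=0;m[:,305:]=0
b=(hsv[...,1]>120)&m; print('blue',b.sum(),np.percentile(P[b],[1,50,99],axis=0)*1000)
k=(hsv[...,1]<60)&m; k&=P[...,2]>.2;print('bar',k.sum(),np.percentile(P[k],[2,25,50,75,98],axis=0)*1000)
E
```

```text
bed 10072 0.05475318458629731 ((548.7734985351562, 107.73279571533203), (187.0967254638672, 259.5417785644531), 1.1196142435073853)
[[ 0.45463249 -0.02228791]
 [ 0.4571753  -0.01976238]
 [ 0.54540231  0.10525641]
 [ 0.62948091  0.23359588]
 [ 0.64483643  0.23767257]]
gasket 547 ((574.0586547851562, 108.29157257080078), (112.92218017578125, 237.61569213867188), 0.6958590745925903) [109. 112. 108.]
bracket 138 ((514.4954833984375, 46.647987365722656), (40.11085510253906, 41.7430534362793), 67.04779815673828) [514.60667009  47.14895186  89.01444235] [0.08394622 0.08940308 0.09182999]
collar 298 ((506.48590087890625, 174.7510528564453), (44.656864166259766, 44.021461486816406), 89.35747528076172) [506.48332114 174.56501293  76.26106356] [0.07332613 0.07640986 0.07885789]
case 2055 ((389.3160705566406, 50.54878234863281), (75.31075286865234, 120.48725891113281), 9.213969230651855) [390.85871194  50.81401231  29.49285649] [0.02668828 0.02960648 0.03206152]
teal 289 ((394.9710998535156, 213.30990600585938), (42.87971496582031, 44.29761505126953), 1.0298389196395874) [395.33473164 213.106786
[... 459 characters left out ...]
5, 281.9241638183594), (62.73442840576172, 147.1177978515625), 20.024185180664062) [588.6405746  302.95587328 206.71910087] [0.12387469 0.20869068 0.26014655]
foot 1296 ((581.7398681640625, 326.61688232421875), (79.4216537475586, 89.45269775390625), 72.97734832763672) [579.26462143 322.96103425  21.27668303] [0.01824085 0.02133512 0.02405504]
blue 5117 [[600.43598629  -8.45817997 125.76506047]
 [629.63790489 105.68151788 204.1911786 ]
 [697.99447716 225.09973939 218.11050749]]
bar 660 [[438.72124613  25.97353816 224.2480633 ]
 [644.76920871  70.03137914 260.87090573]
 [647.02357574 103.62711856 262.75556683]
 [650.30937831 140.46023978 264.18770916]
 [654.49062119 165.97687922 875.52897782]]
```

View pics/crop.png

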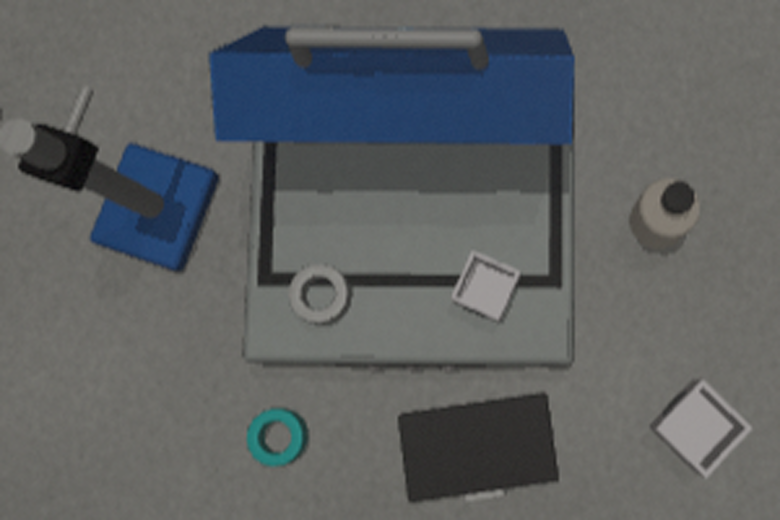

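The crop confirms it: the 40 mm box, yawed about 20°, and the steel ring on the bed are the targets. The table box is 54 mm, and the other ring is teal. The cover is at about 1.1 rad. The tool's present yaw already suits the bracket, so I go above it and tilt the tool 0.3 rad to stay clear of the cover.

```bash
python3 -m handwheel '[{"linear":[2.2,-3,0],"turn":[0,0,0],"fingers":1},{"linear":[2.2,-3,0],"turn":[0,0,0],"fingers":1},{"linear":[2.2,-3,0],"turn":[0,0,0],"fingers":1},{"linear":[2.2,-3,0],"turn":[0,0,0],"fingers":1},{"linear":[2.2,-3,0],"turn":[0,0,0],"fingers":1},{"linear":[2.2,-3,0],"turn":[0,0,0],"fingers":1},{"linear":[2.2,-3,0],"turn":[0,0,0],"fingers":1},{"linear":[2.2,-3,0],"turn":[0,0,0],"fingers":1}]'
python3 -m handwheel '[{"linear":[2.2,-3,0],"turn":[-0.023,-0.0715,0],"fingers":1},{"linear":[2.2,-3,0],"turn":[-0.023,-0.0715,0],"fingers":1},{"linear":[2.2,-3,0],"turn":[-0.023,-0.0715,0],"fingers":1},{"linear":[2.2,-3,0],"turn":[-0.023,-0.0715,0],"fingers":1},{"linear":[2.2,-3,-2],"turn":[0,0,0],"fingers":1},{"linear":[2.2,-3,-2],"turn":[0,0,0],"fingers":1},{"linear":[2,-2.7,-2],"turn":[0,0,0],"fingers":1},{"linear":[2,-2.7,-2],"turn":[0,0,0],"fingers":1}]'
python3 - <<'E'
from h import *
s=readout.read_state();print(s['clock'],s['position'],s['ee_rot'])
im,d,c=grab('wrist');P=cloud(im,d,c);cv2.imwrite('pics/w1.png',im[...,::-1])
m=(P[...,2]>.08)&(P[...,2]<.1)&(abs(P[...,0]-.514)<.05)&(abs(P[...,1]-.047)<.05)
print(m.sum(),cv2.minAreaRect(P[m][:,:2].astype(np.float32)*1000))
E
```

```text
clock: 0.9
position: [0.3446, 0.2822, 0.2309]
ee_rot: [[-0.952, 0.306, -0.0], [0.306, 0.952, -0.0], [0.0, -0.0, -1.0]]
ft_force: [-0.0, -0.5, -0.6]
finger_gap: 0.0854
grasp_force: 0.0
clock: 1.7
position: [0.5164, 0.0483, 0.1502]
ee_rot: [[-0.909, 0.306, 0.281], [0.292, 0.952, -0.09], [-0.296, 0.0, -0.955]]
ft_force: [0.3, 0.6, -0.1]
finger_gap: 0.0857
grasp_force: 0.0
1.7 [0.51641927 0.04833953 0.15021471] [[-9.09443425e-01  3.06161881e-01  2.81385075e-01]
 [ 2.92493067e-01  9.51979465e-01 -9.04594071e-02]
 [-2.95568035e-01  3.54705282e-05 -9.55321692e-01]]
1691 ((514.526611328125, 41.33051300048828), (40.016136169433594, 42.343467712402344), 67.21733093261719)
```

View pics/w1.png

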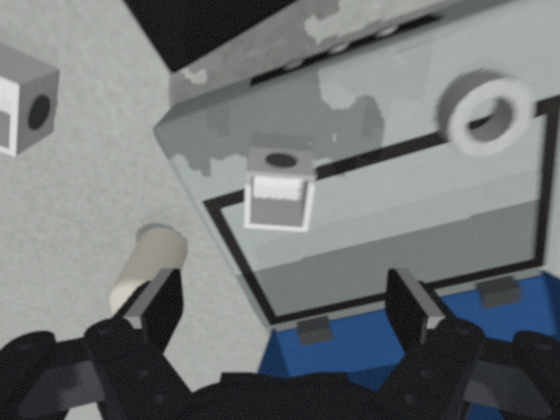

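The wrist view shows the bracket at (280,190) between the finger lines and aligned with them, and the collar at (490,115). I go down and grip.

```bash
python3 -m handwheel '[{"linear":[0.1,-0.4,-2],"turn":[0,0,0],"fingers":1},{"linear":[0,0,-2],"turn":[0,0,0],"fingers":1},{"linear":[0,0,-1.6],"turn":[0,0,0],"fingers":1},{"linear":[0,0,-1.5],"turn":[0,0,0],"fingers":1},{"linear":[0,0,-1.5],"turn":[0,0,0],"fingers":0.8},{"linear":[0,0,0],"turn":[0,0,0],"fingers":0.4},{"linear":[0,0,0],"turn":[0,0,0],"fingers":0.3},{"linear":[0,0,0],"turn":[0,0,0],"fingers":0.3}]'
python3 -m handwheel '[{"linear":[0,0,0],"turn":[0,0,0],"fingers":0.3},{"linear":[0,0,0],"turn":[0,0,0],"fingers":0.3},{"linear":[0,0,0],"turn":[0,0,0],"fingers":0.3},{"linear":[0,0,0],"turn":[0,0,0],"fingers":0.3},{"linear":[0,0,0],"turn":[0,0,0],"fingers":0.3},{"linear":[0,0,0.2],"turn":[0,0,0],"fingers":0.3},{"linear":[0,0,0.3],"turn":[0,0,0],"fingers":0.3},{"linear":[0,0,0],"turn":[0,0,0],"fingers":0.3}]'
```

```text
clock: 2.55
position: [0.5178, 0.0458, 0.0665]
ee_rot: [[-0.909, 0.306, 0.283], [0.292, 0.952, -0.09], [-0.297, 0.001, -0.955]]
ft_force: [0.9, 1.6, -0.7]
finger_gap: 0.0397
grasp_force: 59.3
clock: 3.35
position: [0.5174, 0.0456, 0.0707]
ee_rot: [[-0.909, 0.306, 0.282], [0.292, 0.952, -0.091], [-0.296, 0.0, -0.955]]
ft_force: [-0.3, -0.8, -1.0]
finger_gap: 0.0398
grasp_force: 59.4
```

```bash
python3 -m handwheel '[{"linear":[0.8,0,0],"turn":[0,0,0],"fingers":0.3},{"linear":[0.8,0,0],"turn":[0,0,0],"fingers":0.3},{"linear":[0.8,0,0],"turn":[0,0,0],"fingers":0.3},{"linear":[0.8,0,0],"turn":[0,0,0],"fingers":0.3},{"linear":[0.8,0,0],"turn":[0,0,0],"fingers":0.3},{"linear":[0.8,0,0],"turn":[0,0,0],"fingers":0.3},{"linear":[0,0,0],"turn":[0,0,0],"fingers":0.3},{"linear":[0,0,-0.2],"turn":[0,0,0],"fingers":0.3}]'
python3 -m handwheel '[{"linear":[0,0,-0.2],"turn":[0,0,0],"fingers":0.3},{"linear":[0,0,-0.1],"turn":[0,0,0],"fingers":0.3},{"linear":[0,0,0],"turn":[0,0,0],"fingers":0.5},{"linear":[0,0,0],"turn":[0,0,0],"fingers":0.75},{"linear":[0,0,0],"turn":[0,0,0],"fingers":0.75},{"linear":[-0.5,0,1.6],"turn":[0,0,0],"fingers":0.75},{"linear":[-1,0,2.5],"turn":[0,0,0],"fingers":0.9},{"linear":[-2,0,3],"turn":[0,0,0],"fingers":1}]'
python3 - <<'E'
from h import *
s=readout.read_state();print(s['clock'],s['position'])
im,d,c=grab('wrist');P=cloud(im,d,c);cv2.imwrite('pics/w2.png',im[...,::-1])
m=(P[...,2]>.08)&(P[...,2]<.1)&(abs(P[...,0]-.56)<.05)&(abs(P[...,1]-.047)<.05)
print(m.sum(),cv2.minAreaRect(P[m][:,:2].astype(np.float32)*1000))
m=(P[...,2]>.069)&(P[...,2]<.085)&(abs(P[...,0]-.506)<.05)&(abs(P[...,1]-.172)<.05)
print(m.sum(),cv2.minAreaRect(P[m][:,:2].astype(np.float32)*1000))
b=(abs(P[...,2]-.055)<.006)&(im.max(2)<50)&(P[...,0]<.6);print(np.percentile(P[b][:,0],[1,10,50]))
E
```

```text
clock: 4.15
position: [0.5655, 0.0457, 0.0684]
ee_rot: [[-0.909, 0.306, 0.282], [0.292, 0.952, -0.091], [-0.296, -0.0, -0.955]]
ft_force: [0.5, -0.3, -1.3]
finger_gap: 0.04
grasp_force: 59.4
clock: 4.95
position: [0.5297, 0.0455, 0.1358]
ee_rot: [[-0.91, 0.306, 0.279], [0.292, 0.952, -0.091], [-0.294, -0.001, -0.956]]
ft_force: [0.0, -0.8, -0.2]
finger_gap: 0.0853
grasp_force: 0.0
4.95 [0.52966481 0.04551711 0.13579889]
3110 ((563.8998413085938, 46.12922668457031), (40.21603775024414, 42.92365264892578), 67.73809051513672)
6506 ((508.7451171875, 172.8512420654297), (46.45783996582031, 44.35065841674805), 6.341078281402588)
[0.51949692 0.52000412 0.52244701]
```

View pics/w2.png

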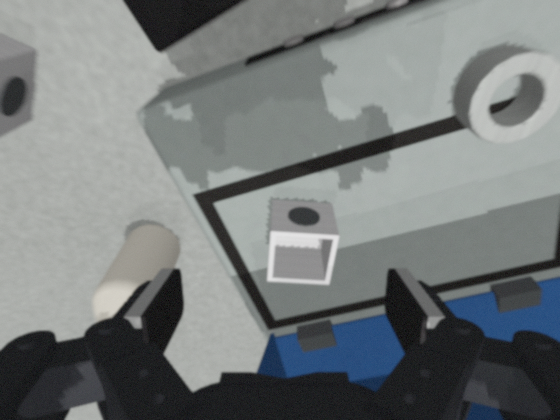

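The bracket now sits inside the frame at (303,240), with its front corner about 10 mm clear of the gasket. The collar is at (515,95). Collar next.

```bash
python3 -m handwheel '[{"linear":[-0.5,3.2,0],"turn":[0,0,0],"fingers":1},{"linear":[-0.5,3.2,0],"turn":[0,0,0],"fingers":1},{"linear":[-0.5,3.2,0],"turn":[0,0,0],"fingers":1},{"linear":[-0.4,3.2,0],"turn":[0,0,0],"fingers":1},{"linear":[0,0,-2],"turn":[0,0,0],"fingers":1},{"linear":[0,0,-2],"turn":[0,0,0],"fingers":1},{"linear":[0,0,-1.7],"turn":[0,0,0],"fingers":1},{"linear":[0,0,-1],"turn":[0,0,0],"fingers":1}]'
python3 -m handwheel '[{"linear":[0,0,-0.7],"turn":[0,0,0],"fingers":1},{"linear":[0,0,0],"turn":[0,0,0],"fingers":0.7},{"linear":[0,0,0],"turn":[0,0,0],"fingers":0.4},{"linear":[0,0,0],"turn":[0,0,0],"fingers":0.35},{"linear":[0,0,0],"turn":[0,0,0],"fingers":0.35},{"linear":[0,0,0],"turn":[0,0,0],"fingers":0.35},{"linear":[0,0,0],"turn":[0,0,0],"fingers":0.35},{"linear":[0,0,0],"turn":[0,0,0],"fingers":0.35}]'
```

```text
clock: 5.8
position: [0.5103, 0.1736, 0.0674]
ee_rot: [[-0.91, 0.305, 0.28], [0.292, 0.952, -0.091], [-0.294, -0.001, -0.956]]
ft_force: [-0.5, -0.7, 1.1]
finger_gap: 0.0854
grasp_force: 0.0
clock: 6.6
position: [0.5123, 0.174, 0.0641]
ee_rot: [[-0.909, 0.306, 0.285], [0.292, 0.952, -0.09], [-0.299, 0.002, -0.954]]
ft_force: [-1.6, 0.2, 6.6]
finger_gap: 0.0432
grasp_force: 61.8
```

```bash
python3 - <<'E'
from h import *
im,d,c=grab('wrist');P=cloud(im,d,c);cv2.imwrite('pics/w3.png',im[...,::-1])
m=(P[...,2]>.069)&(P[...,2]<.085)&(abs(P[...,0]-.508)<.03)&(abs(P[...,1]-.172)<.03)&(im.min(2)>110)
print(m.sum(),cv2.minAreaRect(P[m][:,:2].astype(np.float32)*1000))
E
```

```text
6249 ((508.0292663574219, 173.89871215820312), (46.350624084472656, 56.99534225463867), 7.74552059173584)
```

View pics/w3.png

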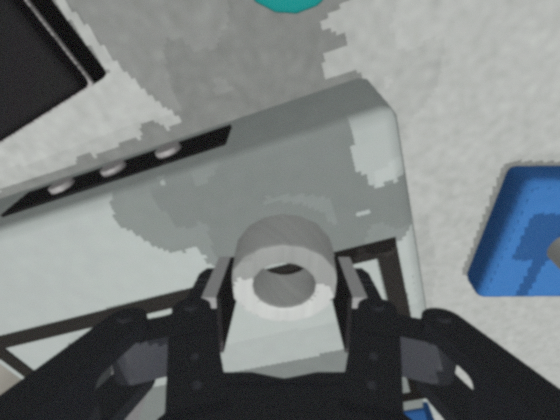

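The collar at (285,265) is held slightly on its hinge side. I reopen, shift back 7 mm and regrip a bit higher.

```bash
python3 -m handwheel '[{"linear":[0,0,0.2],"turn":[0,0,0],"fingers":0.6},{"linear":[0,0,0],"turn":[0,0,0],"fingers":0.75},{"linear":[-0.4,0.1,0],"turn":[0,0,0],"fingers":0.75},{"linear":[-0.3,0.1,0],"turn":[0,0,0],"fingers":0.75},{"linear":[0,0,0],"turn":[0,0,0],"fingers":0.5},{"linear":[0,0,0],"turn":[0,0,0],"fingers":0.35},{"linear":[0,0,0],"turn":[0,0,0],"fingers":0.35},{"linear":[0,0,0],"turn":[0,0,0],"fingers":0.35}]'
python3 -m handwheel '[{"linear":[0,0,0],"turn":[0,0,0],"fingers":0.35},{"linear":[0,0,0],"turn":[0,0,0],"fingers":0.35},{"linear":[0,0,0.2],"turn":[0,0,0],"fingers":0.35},{"linear":[0,0,0.2],"turn":[0,0,0],"fingers":0.35},{"linear":[0,0,0],"turn":[0,0,0],"fingers":0.35},{"linear":[0,0,0],"turn":[0,0,0],"fingers":0.35},{"linear":[0,0,0],"turn":[0,0,0],"fingers":0.35},{"linear":[0,0,0],"turn":[0,0,0],"fingers":0.35}]'
```

```text
clock: 7.45
position: [0.5042, 0.1759, 0.0646]
ee_rot: [[-0.909, 0.306, 0.282], [0.292, 0.952, -0.09], [-0.296, 0.0, -0.955]]
ft_force: [-2.5, 1.0, 3.1]
finger_gap: 0.0423
grasp_force: 61.4
clock: 8.25
position: [0.5041, 0.1756, 0.0681]
ee_rot: [[-0.91, 0.306, 0.281], [0.292, 0.952, -0.091], [-0.296, -0.0, -0.955]]
ft_force: [-0.7, 0.7, -1.3]
finger_gap: 0.0427
grasp_force: 60.9
```

```bash
python3 - <<'E'
from h import *
im,d,c=grab('wrist');P=cloud(im,d,c);cv2.imwrite('pics/w4.png',im[...,::-1])
E
```

```text
(no output)
```

View pics/w4.png

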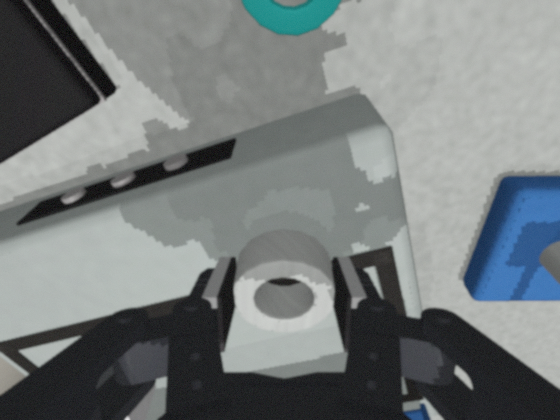

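The ring is level and centred between the pads at (283,290). I carry it in.

```bash
python3 -m handwheel '[{"linear":[0.8,0,0],"turn":[0,0,0],"fingers":0.35},{"linear":[0.8,0,0],"turn":[0,0,0],"fingers":0.35},{"linear":[0.8,0,0],"turn":[0,0,0],"fingers":0.35},{"linear":[0.8,0,0],"turn":[0,0,0],"fingers":0.35},{"linear":[0.8,0,0],"turn":[0,0,0],"fingers":0.35},{"linear":[0.8,0,0],"turn":[0,0,0],"fingers":0.35},{"linear":[0.6,0,0],"turn":[0,0,0],"fingers":0.35},{"linear":[0,0,-0.2],"turn":[0,0,0],"fingers":0.35}]'
python3 -m handwheel '[{"linear":[0,0,-0.2],"turn":[0,0,0],"fingers":0.35},{"linear":[0,0,0],"turn":[0,0,0],"fingers":0.35},{"linear":[0,0,0],"turn":[0,0,0],"fingers":0.55},{"linear":[0,0,0],"turn":[0,0,0],"fingers":0.75},{"linear":[0,0,0],"turn":[0,0,0],"fingers":0.8},{"linear":[-0.5,0,1.6],"turn":[0,0,0],"fingers":0.8},{"linear":[-1.5,0,2.5],"turn":[0,0,0],"fingers":0.9},{"linear":[-3,0,4],"turn":[0,0,0],"fingers":1}]'
python3 - <<'E'
from h import *
s=readout.read_state();print(s['clock'],s['position'])
for n in('wrist','top'):
    im,d,c=grab(n);P=cloud(im,d,c);cv2.imwrite(f'pics/{n}5.png',im[...,::-1])
    for x,y,lo,hi in((.56,.047,.08,.1),(.56,.174,.068,.088)):
        m=(P[...,2]>lo)&(P[...,2]<hi)&(abs(P[...,0]-x)<.04)&(abs(P[...,1]-y)<.04)
        if m.sum()>20: print(n,m.sum(),cv2.minAreaRect(P[m][:,:2].astype(np.float32)*1000),np.median(P[m][:,2]))
    if n=='top':
        k=(P[...,2]>.24)&(P[...,2]<.28)&(abs(P[...,0]-.647)<.02)&(abs(P[...,1]-.1)<.1);print(k.sum(),np.percentile(P[k],[2,50,98],axis=0))
E
```

```text
clock: 9.1
position: [0.5594, 0.1757, 0.0667]
ee_rot: [[-0.909, 0.306, 0.283], [0.293, 0.952, -0.09], [-0.297, 0.001, -0.955]]
ft_force: [-0.5, -0.5, -1.8]
finger_gap: 0.0428
grasp_force: 60.8
clock: 9.9
position: [0.507, 0.1749, 0.1433]
ee_rot: [[-0.911, 0.307, 0.277], [0.292, 0.952, -0.092], [-0.292, -0.003, -0.957]]
ft_force: [0.3, 0.9, 1.2]
finger_gap: 0.0855
grasp_force: 0.0
9.9 [0.50696944 0.17494787 0.1432897 ]
wrist 743 ((545.6163330078125, 42.230224609375), (18.378082275390625, 34.71290588378906), 22.91554069519043) 0.09085372944867622
wrist 2865 ((562.454345703125, 175.8434600830078), (45.073970794677734, 45.740928649902344), 61.10528564453125) 0.08540934020442428
top 155 ((562.1542358398438, 47.05443572998047), (40.10944747924805, 41.36824035644531), 67.76315307617188) 0.08918643085756571
top 296 ((561.2779541015625, 174.31118774414062), (45.26805877685547, 43.1640510559082), 7.179732799530029) 0.07633391039028378
625 [[0.64283649 0.0496043  0.24355193]
 [0.64721687 0.10828935 0.26285525]
 [0.6546174  0.16570429 0.2658971 ]]
```

View pics/wrist5.png

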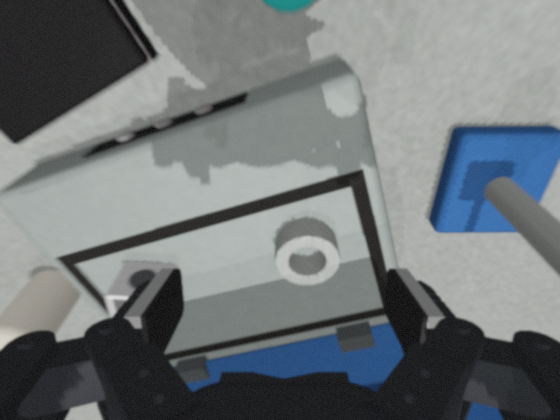

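Both parts are inside the gasket frame: collar at (561,175) mm, bracket at (562,47) mm. Now I rise, untilt, turn the fingers to close along x and go above the bar.

```bash
python3 -m handwheel '[{"linear":[0,-0.8,2],"turn":[0.03,0.095,0],"fingers":1},{"linear":[0,-0.8,2],"turn":[0.03,0.095,0],"fingers":1},{"linear":[0,-0.8,2],"turn":[0.032,0.096,0],"fingers":1},{"linear":[0,-0.8,2],"turn":[0,0,-0.14],"fingers":0.8},{"linear":[0,-0.8,2],"turn":[0,0,-0.14],"fingers":0.6},{"linear":[0,-0.9,2],"turn":[0,0,-0.14],"fingers":0.6},{"linear":[0,-0.9,2],"turn":[0,0,-0.14],"fingers":0.6},{"linear":[0,-0.9,2],"turn":[0,0,-0.14],"fingers":0.6}]'
python3 -m handwheel '[{"linear":[2,0,0],"turn":[0,0,-0.14],"fingers":0.6},{"linear":[2,0,0],"turn":[0,0,-0.14],"fingers":0.6},{"linear":[2,0,0],"turn":[0,0,-0.14],"fingers":0.6},{"linear":[2,0,0],"turn":[0,0,-0.14],"fingers":0.6},{"linear":[2,0,0],"turn":[0,0,0],"fingers":0.6},{"linear":[2,0,0],"turn":[0,0,0],"fingers":0.6},{"linear":[2,0,0],"turn":[0,0,0],"fingers":0.6},{"linear":[0,0,0],"turn":[0,0,0],"fingers":0.6}]'
```

```text
clock: 10.8
position: [0.5083, 0.1082, 0.3058]
ee_rot: [[-0.526, 0.85, -0.0], [0.85, 0.526, -0.0], [-0.0, -0.0, -1.0]]
ft_force: [-1.0, 0.8, 0.8]
finger_gap: 0.0513
grasp_force: 0.0
clock: 11.6
position: [0.6498, 0.1083, 0.3029]
ee_rot: [[0.001, 1.0, -0.002], [1.0, -0.001, -0.0], [-0.0, -0.002, -1.0]]
ft_force: [1.1, 0.5, 0.1]
finger_gap: 0.0512
grasp_force: 0.0
```

```bash
python3 -m handwheel '[{"linear":[-0.2,0,-1.5],"turn":[0,0,0],"fingers":0.6},{"linear":[0,0,-1.5],"turn":[0,0,0],"fingers":0.6},{"linear":[0,0,-1.5],"turn":[0,0,0],"fingers":0.6},{"linear":[0,0,-1.3],"turn":[0,0,0],"fingers":0.6},{"linear":[0,0,-0.7],"turn":[0,0,0],"fingers":0.6},{"linear":[0,0,0],"turn":[0,0,0],"fingers":0.5},{"linear":[0,0,0],"turn":[0,0,0],"fingers":0.4},{"linear":[0,0,0],"turn":[0,0,0],"fingers":0.3}]'
python3 -m handwheel '[{"linear":[0,0,0],"turn":[0,0,0],"fingers":0.25},{"linear":[0,0,0],"turn":[0,0,0],"fingers":0.2},{"linear":[0,0,0],"turn":[0,0,0],"fingers":0.16},{"linear":[0,0,0],"turn":[0,0,0],"fingers":0.12},{"linear":[0,0,0],"turn":[0,0,0],"fingers":0.1},{"linear":[0,0,0],"turn":[0,0,0],"fingers":0.08},{"linear":[0,0,0],"turn":[0,0,0],"fingers":0.08},{"linear":[0,0,0],"turn":[0,0,0],"fingers":0.08}]'
python3 - <<'E'
import numpy as np
# arc from start pose about the hinge
h=np.array([666.,55.]);p0=np.array([647.,257.]);a0=np.degrees(np.arctan2(p0[1]-h[1],h[0]-p0[0]));R=204
a=np.radians(np.r_[np.linspace(a0,21.5,25)])
p=np.c_[h[0]-R*np.cos(a),h[1]+R*np.sin(a)];print(np.diff(p,axis=0).round(1).tolist())
E
```

```text
clock: 12.4
position: [0.6466, 0.1087, 0.2416]
ee_rot: [[-0.0, 1.0, 0.002], [1.0, 0.0, 0.0], [0.0, 0.002, -1.0]]
ft_force: [-0.6, 0.4, -0.2]
finger_gap: 0.0257
grasp_force: 0.0
clock: 13.2
position: [0.6464, 0.1087, 0.241]
ee_rot: [[-0.0, 1.0, 0.001], [1.0, 0.0, 0.0], [0.0, 0.001, -1.0]]
ft_force: [1.4, 0.2, 4.0]
finger_gap: 0.0101
grasp_force: 58.7
[[-9.3, -1.1], [-9.2, -1.5], [-9.2, -1.9], [-9.1, -2.4], [-8.9, -2.8], [-8.8, -3.2], [-8.7, -3.6], [-8.5, -4.0], [-8.3, -4.4], [-8.1, -4.7], [-7.9, -5.1], [-7.6, -5.5], [-7.4, -5.8], [-7.1, -6.1], [-6.8, -6.4], [-6.5, -6.8], [-6.2, -7.0], [-5.8, -7.3], [-5.5, -7.6], [-5.1, -7.8], [-4.8, -8.1], [-4.4, -8.3], [-4.0, -8.5], [-3.6, -8.6]]
```

```bash
python3 -m handwheel '[{"linear":[-0.93,0,-0.11],"turn":[0,0,0],"fingers":0.08},{"linear":[-0.92,0,-0.15],"turn":[0,0,0],"fingers":0.08},{"linear":[-0.92,0,-0.19],"turn":[0,0,0],"fingers":0.08},{"linear":[-0.91,0,-0.24],"turn":[0,0,0],"fingers":0.08},{"linear":[-0.89,0,-0.28],"turn":[0,0,0],"fingers":0.08},{"linear":[-0.88,0,-0.32],"turn":[0,0,0],"fingers":0.08},{"linear":[-0.87,0,-0.36],"turn":[0,0,0],"fingers":0.08},{"linear":[-0.85,0,-0.4],"turn":[0,0,0],"fingers":0.08}]'
```

```text
clock: 14.0
position: [0.5735, 0.1078, 0.2193]
ee_rot: [[0.0, 1.0, -0.001], [1.0, -0.0, -0.002], [-0.002, -0.001, -1.0]]
ft_force: [0.6, -5.1, 4.5]
finger_gap: 0.0097
grasp_force: 62.3
```

```bash
python3 -m handwheel '[{"linear":[-0.83,0,-0.44],"turn":[0,0,0],"fingers":0.08},{"linear":[-0.81,0,-0.47],"turn":[0,0,0],"fingers":0.08},{"linear":[-0.79,0,-0.51],"turn":[0,0,0],"fingers":0.08},{"linear":[-0.76,0,-0.55],"turn":[0,0,0],"fingers":0.08},{"linear":[-0.74,0,-0.58],"turn":[0,0,0],"fingers":0.08},{"linear":[-0.71,0,-0.61],"turn":[0,0,0],"fingers":0.08},{"linear":[-0.68,0,-0.64],"turn":[0,0,0],"fingers":0.08},{"linear":[-0.65,0,-0.68],"turn":[0,0,0],"fingers":0.08}]'
```

```text
clock: 14.8
position: [0.5134, 0.1077, 0.1732]
ee_rot: [[0.0, 1.0, -0.002], [1.0, -0.0, -0.002], [-0.002, -0.002, -1.0]]
ft_force: [1.1, -6.3, 0.8]
finger_gap: 0.0101
grasp_force: 62.0
```

```bash
python3 -m handwheel '[{"linear":[-0.62,0,-0.7],"turn":[0,0,0],"fingers":0.08},{"linear":[-0.58,0,-0.73],"turn":[0,0,0],"fingers":0.08},{"linear":[-0.55,0,-0.76],"turn":[0,0,0],"fingers":0.08},{"linear":[-0.51,0,-0.78],"turn":[0,0,0],"fingers":0.08},{"linear":[-0.48,0,-0.81],"turn":[0,0,0],"fingers":0.08},{"linear":[-0.3,0,-0.55],"turn":[0,0,0],"fingers":0.08},{"linear":[-0.2,0,-0.4],"turn":[0,0,0],"fingers":0.08},{"linear":[0,0,0],"turn":[0,0,0],"fingers":0.08}]'
python3 - <<'E'
from h import *
im,d,c=grab('top');P=cloud(im,d,c)
m=(cv2.cvtColor(im,cv2.COLOR_RGB2HSV)[...,1]>120)&(abs(P[...,0]-.6)<.1)&(abs(P[...,1]-.108)<.125)&(P[...,2]>.08)&(P[...,2]<.2)
A=np.c_[P[m][:,:2],np.ones(m.sum())];k=np.linalg.lstsq(A,P[m][:,2],rcond=None)[0];res=abs(A@k-P[m][:,2])<.004
k=np.linalg.lstsq(A[res],P[m][res][:,2],rcond=None)[0];print(m.sum(),res.sum(),'slope x',k,'z at .6',k@[.6,.108,1])
E
```

```text
clock: 15.6
position: [0.4804, 0.1075, 0.1249]
ee_rot: [[0.0, 1.0, -0.004], [1.0, -0.0, -0.003], [-0.003, -0.004, -1.0]]
ft_force: [1.7, -5.5, -2.7]
finger_gap: 0.0098
grasp_force: 59.3
6303 6227 slope x [-0.06016069 -0.0009548   0.15495532] z at .6 0.11875578424321348
```

About 0.06 rad is left, so I continue down slowly, slightly past the stop.

```bash
python3 -m handwheel '[{"linear":[-0.1,0,-0.25],"turn":[0,0,0],"fingers":0.08},{"linear":[-0.1,0,-0.25],"turn":[0,0,0],"fingers":0.08},{"linear":[-0.1,0,-0.25],"turn":[0,0,0],"fingers":0.08},{"linear":[-0.08,0,-0.2],"turn":[0,0,0],"fingers":0.08},{"linear":[-0.06,0,-0.15],"turn":[0,0,0],"fingers":0.08},{"linear":[0,0,-0.1],"turn":[0,0,0],"fingers":0.08},{"linear":[0,0,0],"turn":[0,0,0],"fingers":0.08},{"linear":[0,0,0],"turn":[0,0,0],"fingers":0.08}]'
cat > ang.py <<'E'
from h import *
im,d,c=grab('top');P=cloud(im,d,c)
m=(cv2.cvtColor(im,cv2.COLOR_RGB2HSV)[...,1]>120)&(abs(P[...,0]-.6)<.1)&(abs(P[...,1]-.108)<.125)&(P[...,2]>.08)&(P[...,2]<.2)
A=np.c_[P[m][:,:2],np.ones(m.sum())];k=np.linalg.lstsq(A,P[m][:,2],rcond=None)[0];res=abs(A@k-P[m][:,2])<.004
k=np.linalg.lstsq(A[res],P[m][res][:,2],rcond=None)[0];print(m.sum(),res.sum(),'slope x',k,'z at .6',k@[.6,.108,1])
E
python3 ang.py
```

```text
clock: 16.45
position: [0.4756, 0.1076, 0.1131]
ee_rot: [[-0.0, 1.0, -0.006], [1.0, 0.0, -0.003], [-0.003, -0.006, -1.0]]
ft_force: [-0.5, -5.0, -1.8]
finger_gap: 0.0097
grasp_force: 60.3
6660 6603 slope x [-0.00034909 -0.00041231  0.11497259] z at .6 0.11471861144483865
```

```bash
python3 -m handwheel '[{"linear":[0,0,-0.1],"turn":[0,0,0],"fingers":0.08},{"linear":[0,0,-0.1],"turn":[0,0,0],"fingers":0.08},{"linear":[0,0,-0.1],"turn":[0,0,0],"fingers":0.08},{"linear":[0,0,0],"turn":[0,0,0],"fingers":0.08},{"linear":[0,0,0],"turn":[0,0,0],"fingers":0.08},{"linear":[0,0,0],"turn":[0,0,0],"fingers":0.08},{"linear":[0,0,0],"turn":[0,0,0],"fingers":0.08},{"linear":[0,0,0],"turn":[0,0,0],"fingers":0.08}]'
```

```text
clock: 17.3
position: [0.4756, 0.1076, 0.113]
ee_rot: [[-0.0, 1.0, -0.005], [1.0, 0.0, -0.003], [-0.003, -0.005, -1.0]]
ft_force: [-5.4, -6.6, 9.7]
finger_gap: 0.0097
grasp_force: 61.6
```

It's on the stop: force is up and the position no longer changes. I open the fingers moderately and rise.

```bash
python3 -m handwheel '[{"linear":[0,0,0],"turn":[0,0,0],"fingers":0.2},{"linear":[0,0,0],"turn":[0,0,0],"fingers":0.3},{"linear":[0,0,0],"turn":[0,0,0],"fingers":0.35},{"linear":[0,0,0],"turn":[0,0,0],"fingers":0.35},{"linear":[0,0,0],"turn":[0,0,0],"fingers":0.35},{"linear":[0,0,1],"turn":[0,0,0],"fingers":0.35},{"linear":[0,0,2],"turn":[0,0,0],"fingers":0.35},{"linear":[0,0,3],"turn":[0,0,0],"fingers":0.35}]'
python3 -m handwheel '[{"linear":[-1,0,3],"turn":[0,0,0],"fingers":0.35},{"linear":[-1,0,3],"turn":[0,0,0],"fingers":0.35},{"linear":[-2,0,2],"turn":[0,0,0],"fingers":0.35},{"linear":[-2,0,0],"turn":[0,0,0],"fingers":0.35},{"linear":[-1,0,0],"turn":[0,0,0],"fingers":0.35},{"linear":[0,0,0],"turn":[0,0,0],"fingers":0.35},{"linear":[0,0,0],"turn":[0,0,0],"fingers":0.35},{"linear":[0,0,0],"turn":[0,0,0],"fingers":0.35}]'
python3 ang.py; python3 -c "
from h import *
im,d,c=grab('scene');cv2.imwrite('pics/end.png',im[...,::-1])"
```

```text
clock: 18.1
position: [0.4769, 0.1086, 0.1722]
ee_rot: [[-0.0, 1.0, -0.004], [1.0, 0.0, -0.0], [-0.0, -0.004, -1.0]]
ft_force: [-0.1, -0.1, 0.1]
finger_gap: 0.0297
grasp_force: 0.0
clock: 18.9
position: [0.4083, 0.1086, 0.252]
ee_rot: [[0.0, 1.0, -0.001], [1.0, -0.0, -0.0], [-0.0, -0.001, -1.0]]
ft_force: [-0.0, -0.6, -0.4]
finger_gap: 0.0299
grasp_force: 0.0
9593 9455 slope x [ 0.00023174 -0.00027529  0.11458797] z at .6 0.11469727941234165
```

View pics/end.png

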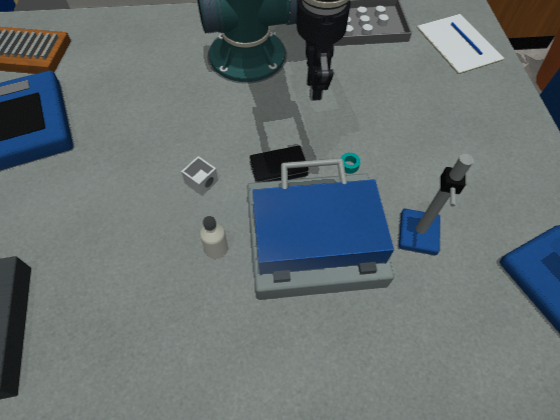

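The cover lies flat and closed around (320,225). Stand, bottle and case have not moved, and the gripper is clear at (318,90).

```bash
python3 -c "
from workcell import r
print(r.hand_in())"
```

```text
the job is handed in; nothing more can be done
None
```

The job is handed in with no verdict returned: the bracket and collar measured inside the gasket frame before closing, the cover was guided down onto its stop (top measured level), and the stand, bottle and case look unmoved.

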